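Load the framed slide under the stage clips and turn the light off

ROBOT

A 6-joint arm with a two-finger parallel gripper is mounted at the origin on the work surface. World frame = base frame: x ahead of the robot, y to its left, z up, the work surface at z = 0. Lengths are in m, angles in rad, forces in N, time in s.
With the tool pointing down it reaches from about 0.3 to 0.775 m from the base axis. Payload 14.6 kg.
Tool frame: the origin (TCP) lies at the very end of the fingers, on their centre line; the grasp point (between the pads) lies 19 mm behind it; z points along the fingers, y is the direction in which the jaws open and shut (so a half turn about z gives the same grasp; the last joint's range is limited). The gripper opens to 85 mm and grips with 20 to 120 N. Pads are 22 mm wide; open, the fingers measure 114 mm over their backs; the gripper's body (76 mm by 85 mm) begins 54 mm behind the grasp point. The pads swing forward as they close: fully open they stand 13 mm farther back than shut.
Start: joints at [-1.227, 0.3, 1.521, -0, 1.321, -0.067], TCP at [0.22, -0.504, 0.231] pointing down, gripper open.
Joint ranges: [-3.03, 3.03], [-0.79, 2.21], [0.23, 2.52], [-1.04, 4.18], [0, 3.07], [-2.55, 2.55]. Speed limits (rad/s): [2.22, 2.22, 2.57, 3.14, 3.14, 3.14].

INTERFACE

Orientations are given as a unit quaternion [x, y, z, w].
In Python, from station import get_obs, read_camera, camera_model, finish_job gives the robot as it stands.
- The arm moves only by the shell command python3 -m pendant 'ROWS' [FORCE]. ROWS is JSON, one flat list of numbers, 7 for each row, row after row: the finger opening in mm, from 0 to 85.4, then the shift along the tool's x, y, z in mm, then the turn, a rotation vector about the tool's x, y, z in degrees. In form: [jaw, x, y, z, rx, ry, rz, jaw, x, y, z, rx, ry, rz, ...]. A call has 1 to 5 rows; each row shifts and turns the commanded pose from where the row before left it, along the tool's axes as they then stand; what a row does not reach is not made up. A row lasts 1/12 s, in which the tool goes at most 41.7 mm and 7.16 degrees, less where a joint would pass 70% of its speed; a pose out of reach is approached as far as the arm can. A call with a gripper value outside its range is refused whole. The fingers move at their own pace and stop on an object; FORCE is the grip in N (left out, the last holds). Time passes only in rows, so rows that do not move let the fingers close. It gives the time, the measured TCP pose, the force and the opening at its end, in the units of the state.
- get_obs(): the state, without advancing time (a new reading comes with each control period).
- read_camera(name): name is "scene" or "top" or "wrist"; returns the picture (384x512x3 uint8, red, green, blue); there is no depth.
- camera_model(name): a dict with "fx", "fy", "cx", "cy" (pixels), "R" (3x3) and "t" (3): a world point X has camera coordinates R X + t; the wrist camera has in their place "hand_eye" (4x4, takes a point from camera to tool coordinates, whose origin is the TCP and whose axes are the flange's). Camera axes: x right, y down, z forward; pixel columns grow to the right and rows downward; lengths in m; the calibration is good to about 2 mm. A picture is of the moment at which its call begins: read the wrist's pose just before it. camera_model takes no time and is no camera call.
- finish_job(): hands the job in, once; it reports no verdict.
The state is a dict: "t": time; "joints": joint angles; "qvel": joint speeds; "tau": joint torques, N m; "ee_pos": TCP position; "tool_rot": TCP orientation; "force": force on the tool from outside, world axes, zero at the start; "moment": the same for the moment, N m; "gripper_width": opening from 0.0 (shut) to 1.0 (fully open).
Only numpy, scipy, OpenCV 4.12 (cv2) and the standard library are available. Lean on these libraries where they do the work, as an engineer would, in place of code of your own. Each camera call takes 0.05 s, during which the arm holds its last target. There are 200 camera calls.

TASK

Get the microscope's light stage ready for the next reader: take the glass slide with the single large well ring from the white board and slide it, face up, under both spring clips of the light stage until it is fully home against the two stop pins and both clips have snapped down onto the glass inside its rim. Turn the stage's dimmer knob fully anticlockwise to its off stop, so that the sample does not warm up while it waits. Leave the three-well slide and everything else on the counter where it stands.

Things in the scene. Friction and masses are not known exactly. Their poses are not given: they have to be found in the camera images.
- slide: the slide to load: glass pane in a slim aluminium frame, 46 (x) x 90 (y) x 6.5 mm high, about 60 g, with ONE black ring 29 mm across printed on the middle of the glass. Origin at the centre of its underside. The frame's rim is 5 mm wide and stands 3 mm proud of the glass. Same after half a turn. Lies flat on the white board, left or right of the three-well slide
- spare: the slide to leave alone: same frame and size, but three small rings 12 mm across in a row on the glass. Origin as for the other slide
- board: flat white plastic board, 125 (x) by 260 (y) by 8 mm high, fixed to the counter, on which both slides lie end to end. Origin at the centre of its underside
- stage: the light stage: fixed white box 240 (x) x 260 (y) x 42 mm high, square opal glass flush in its flat top; front (-x side) towards the robot, x from front to back. Origin at the centre of its underside. Its top in front of the clips is free: the slide can be set down there and pushed in towards +x. The microscope itself (420 mm tall) is swung aside to the left, beyond y = 0.42 m of the robot
- home (a point): on the stage's top face (42 mm up), at x = 6, y = 25 mm in the stage's frame: where the slide's origin belongs when home, its long side along the stage's y. Axes as the stage. A slide set down flat with its centre 32 mm in front (x = -32 here) lies just clear of the clip tips; pushing it in takes about 3 to 6 N in all, and the clips ride up over its rim and drop inside it
- pin_left (a point): foot centre of the left one of two steel stop pins, 6 mm across and 5 mm high, on the stage's top at x = 26, y = +37 mm from home; the other stands at y = -37 mm. The home slide's far long edge touches both. Between the pins, and between the clips (42 mm apart), the stage is free
- clip_left_tip (a point): end of the upturned tip of the left (+y) clip, an 8 mm wide steel leaf: x = -5.5, y = +25, z = 10 mm from home when down (its underside about 9 mm above the stage). Its foot, which presses on the glass, lies 19 mm farther back (1 mm above the bare stage) and its hinge post 55 mm farther back, 19 mm high
- clip_right_tip (a point): the same for the right clip, at y = -25 mm from home
- clip_left (a joint): lift of the clip at the stage's +y side, rad: 0 down on the bare stage, about 0.16 with the foot up on the slide's rim, about 0.07 with the foot snapped down on the glass. Sprung downwards, about 0.8 N at the foot on the glass and 1.3 N on the rim
- clip_right (a joint): lift of the clip at the stage's -y side, rad, as the other
- dimmer_top (a point): centre of the top face of the dimmer knob: round, black, fluted, 32 mm across and 20 mm high, upright on the stage's top at x = -82, y = -90 mm in the stage's frame, with a white pointer line. Its top is 63 mm above the counter; it can be gripped across any diameter from above. This frame turns with the knob
- dimmer (a joint): angle of the dimmer knob, rad: 0 at the off stop (fully anticlockwise seen from above, pointer towards the stage's front), growing clockwise to 4.71 at the other stop. Stays where it is left; takes about 0.03 N m
- pot_a: small white sample pot with lid, 47 mm across, 45 mm tall, behind the light stage
- pot_b: the same kind of pot, between the board and the light stage, farther back
- cup: paper cup, 74 mm across, 88 mm tall, behind the board
- bottle: water bottle, 62 mm across, 200 mm tall, to the right of the board
- pen: black pen 140 mm long lying in front of the light stage, on the robot's side
- phone: phone on a small stand, about 150 mm tall, left of the light stage near the robot
Mind the look-alikes: they are no part of the job. What is shaped like the slide but red is not meant.

How it is judged:
By the outcome, as a careful person would: the job done as asked, in the order asked, and still so for the second after the job is handed in, with the robot touching nothing.
It also fails if it takes over 72 s, if anything falls off the work surface, if the arm or the gripper's body presses on something with over 40 N, if the wrist force passes 120 N, or if a joint passes its speed limit or range.

## Working session

There is one attempt and no reset: what is moved stays moved. The work goes in short steps, Python scripts to look and compute and a shell command to move; the robot and the scene stay as the last step left them, time stands still between calls to the robot, and variables do not carry over. Pictures are saved under pics/ and viewed, about 8 in all and at most 12, crops included, and the job is handed in when it is done.

```bash
mkdir -p pics; ls
python3 - <<'E'
from station import *
import cv2,numpy as np
o=get_obs();print(o)
ims=[read_camera(n) for n in("scene","top")]
for n,i in zip(("scene","top"),ims):
    cv2.imwrite(f"pics/{n}0.png",i[:,:,::-1]); m=camera_model(n);print(n,m)
print(camera_model("wrist"))
cv2.imwrite("pics/both0.png",cv2.resize(np.vstack(ims)[:,:,::-1],None,fx=.78,fy=.78))
cv2.imwrite("pics/topbig.png",cv2.resize(ims[1][:,:,::-1],(800,600),interpolation=cv2.INTER_CUBIC))
E
```

```text
pics
{'t': 0.0, 'joints': array([-1.22659210e+00,  3.00480526e-01,  1.52158069e+00, -1.72053872e-05,
        1.32066885e+00, -6.66063739e-02]), 'qvel': array([ 0.00054581,  0.00130311, -0.0005755 ,  0.00038643, -0.00129507,
       -0.00029334]), 'tau': array([ 1.03299044e-03, -5.43498302e+01, -3.61787868e+01,  2.10311725e-05,
        4.03343074e-03, -5.75609192e-05]), 'ee_pos': array([ 0.21955796, -0.50402984,  0.2307163 ]), 'tool_rot': array([ 9.78977804e-01,  2.03966015e-01, -8.69362753e-05, -5.62084205e-04]), 'force': array([ 0.27692409,  0.19621622, -0.0726953 ]), 'moment': array([0.01887038, 0.04722693, 0.04386817]), 'gripper_width': 1.0002460605800467}
scene {'fx': 463.95248227544806, 'fy': 463.95248227544806, 'cx': 255.5930402294892, 'cy': 193.48265837777376, 'R': array([[-0.1281129 ,  0.99169689, -0.011152  ],
       [ 0.72602036,  0.08611907, -0.68225944],
       [-0.67563417, -0.09550282, -0.73102509]]), 't': array([ 0.12013301, -0.30530455,  1.88269387])}
top {'fx': 470.6918250464361, 'fy': 470.6918250464361, 'cx': 254.1264935482684, 'cy': 194.13841887293248, 'R': array([[-2.59523435e-02, -9.99648056e-01, -5.49912889e-03],
       [-9.81685511e-01,  2.65238030e-02, -1.88653240e-01],
       [ 1.88732702e-01,  5.02421479e-04, -9.82028368e-01]]), 't': array([-0.0357535 ,  0.53655504,  1.35857609])}
{'fx': 265.4144213003239, 'fy': 265.4144213003239, 'cx': 252.90262085672094, 'cy': 192.31768465470503, 'hand_eye': array([[ 2.92621879e-04, -9.65184095e-01, -2.61571362e-01,
         6.67276270e-02],
       [ 9.99999811e-01,  1.40911701e-04,  5.98750911e-04,
         1.20475846e-04],
       [-5.41046390e-04, -2.61571488e-01,  9.65183954e-01,
        -1.42167021e-01],
       [ 0.00000000e+00,  0.00000000e+00,  0.00000000e+00,
         1.00000000e+00]])}
```

View pics/topbig.png

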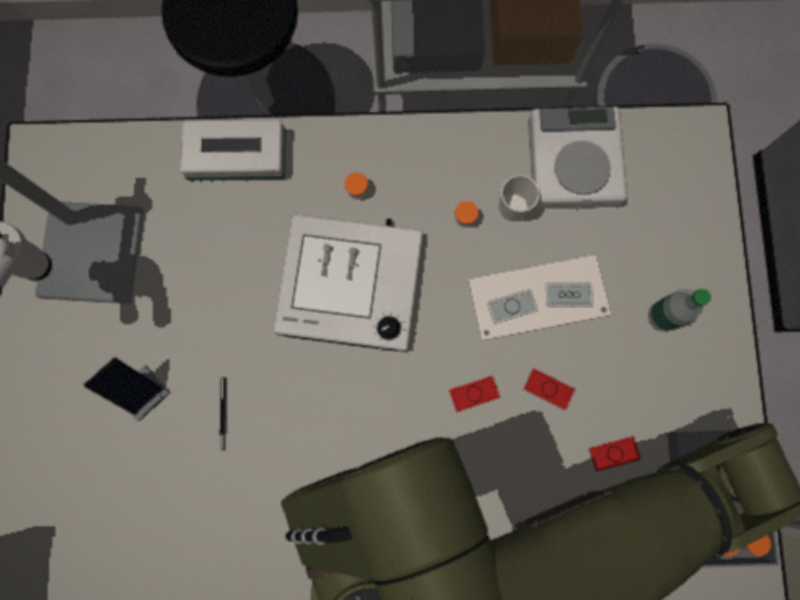

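View pics/scene0.png

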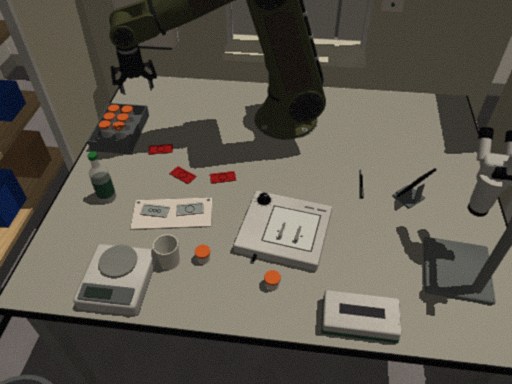

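The top view (800 px scale) shows the candidates: the one-ring slide on the board at (512,306), the three-well slide at (569,294), and red look-alikes at (474,393), (549,388) and (614,453). The stage is at (350,283) and its knob at (388,327). I choose (512,306) and will check it with a close crop.

```bash
cat > h.py <<'E'
from station import *
import cv2,numpy as np
from scipy.spatial.transform import Rotation as Ro
def cam(n,o=None):
    m=camera_model(n);K=np.array([[m['fx'],0,m['cx']],[0,m['fy'],m['cy']],[0,0,1.]])
    if n!='wrist': return K,m['R'],m['t']
    T=np.eye(4);T[:3,:3]=Ro.from_quat(o['tool_rot']).as_matrix();T[:3,3]=o['ee_pos']
    W=np.linalg.inv(T@m['hand_eye']);return K,W[:3,:3],W[:3,3]
def ray(c,uv,z):
    K,R,t=c;uv=np.atleast_2d(uv);C=-R.T@t
    d=np.c_[uv,np.ones(len(uv))]@np.linalg.inv(K).T@R
    return C+d*((z-C[2])/d[:,2])[:,None]
def proj(c,X):
    K,R,t=c;p=(np.atleast_2d(X)@R.T+t)@K.T;return p[:,:2]/p[:,2:]
def rect(P):
    (cx,cy),(w,h),a=cv2.minAreaRect((np.asarray(P)[:,:2]*1000).astype(np.float32))
    return [round(float(v),1) for v in (cx,cy,w,h,a)]
def delta(o,p,yaw):
    "shift in tool axes mm to world p, and turn rz deg to tool-x yaw (deg)"
    R=Ro.from_quat(o['tool_rot']);M=R.as_matrix();d=M.T@(np.asarray(p)-o['ee_pos'])*1000
    cy=np.degrees(np.arctan2(M[1,0],M[0,0]))
    return d.round(1),'yaw now',round(cy,2),'rz',round(-((yaw-cy+180)%360-180),2),'tilt',M[:,2].round(4)
E
python3 - <<'E'
from h import *
c=cam('top');s=512/800
for n,uv,z in [('slide',(512,306),.0145),('spare',(569,294),.0145),('knob',(388,327),.063)]: print(n,ray(c,np.array(uv)*s,z).round(4))
st=ray(c,np.array([(293,217),(423,232),(410,349),(276,334)])*s,.042);print(st.round(3),rect(st))
bd=ray(c,np.array([(470,279),(599,256),(610,314),(484,339)])*s,.008);print(rect(bd))
o=get_obs();p=ray(c,np.array((512,306))*s,.0145)[0];print(delta(o,[p[0],p[1]-.04,.2],100))
E
```

```text
slide [[ 0.531  -0.2754  0.0145]]
spare [[ 0.552  -0.3889  0.0145]]
knob [[ 0.4881 -0.0316  0.063 ]]
[[ 0.716  0.151  0.042]
 [ 0.678 -0.105  0.042]
 [ 0.448 -0.072  0.042]
 [ 0.484  0.183  0.042]] [582.1, 39.3, 258.4, 234.9, 82.0]
[548.3, -335.3, 122.9, 262.6, 8.8]
(array([360.9, -48.5,  30.8]), 'yaw now', np.float64(23.54), 'rz', np.float64(-76.46), 'tilt', array([-4.e-04,  1.e-03, -1.e+00]))
```

```bash
python3 -m pendant '[85,36,-5,3,0,0,0,85,36,-5,3,0,0,0,85,36,-5,3,0,0,0,85,36,-5,3,0,0,0,85,36,-5,3,0,0,0]' 30
python3 -m pendant '[85,36,-5,3,0,0,0,85,36,-5,3,0,0,0,85,36,-5,3,0,0,0,85,36,-5,3,0,0,0,85,36,-5,3,0,0,0]'
python3 -m pendant '[85,0,0,0,0,0,-7,85,0,0,0,0,0,-7,85,0,0,0,0,0,-7,85,0,0,0,0,0,-7,85,0,0,0,0,0,-7]'
python3 -m pendant '[85,0,0,0,0,0,-7,85,0,0,0,0,0,-7,85,0,0,0,0,0,-7,85,0,0,0,0,0,-7,85,0,0,0,0,0,-7]'
python3 -m pendant '[85,0,0,0,0,0,-6.5,85,0,0,0,0,0,0,85,0,0,0,0,0,0]'
python3 - <<'E'
from h import *
o=get_obs();im=read_camera('wrist');print(o['ee_pos'],delta(o,o['ee_pos'],100))
np.savez('w1.npz',im=im,p=o['ee_pos'],q=o['tool_rot'])
cv2.imwrite('pics/w1.png',im[:,:,::-1])
E
```

```text
t: 0.52
ee_pos: [0.3759, -0.4082, 0.2159]
tool_rot: [0.979, 0.204, -0.0, -0.0]
force: [0.3, -0.4, 1.3]
gripper_width: 0.996
t: 0.93
ee_pos: [0.531, -0.3133, 0.2008]
tool_rot: [0.979, 0.204, -0.0, -0.0]
force: [0.5, -0.5, 1.0]
gripper_width: 0.994
t: 1.35
ee_pos: [0.5297, -0.3145, 0.2008]
tool_rot: [0.871, 0.492, -0.0, -0.0]
force: [-0.3, -0.2, -0.1]
gripper_width: 0.996
t: 1.77
ee_pos: [0.5296, -0.3146, 0.2008]
tool_rot: [0.683, 0.731, -0.0, -0.0]
force: [1.2, 0.3, -0.7]
gripper_width: 0.993
t: 2.02
ee_pos: [0.5296, -0.3146, 0.201]
tool_rot: [0.644, 0.765, -0.0, -0.0]
force: [-0.5, -1.1, 0.1]
gripper_width: 0.996
[ 0.5296324  -0.31456017  0.20095754] (array([0., 0., 0.]), 'yaw now', np.float64(99.83), 'rz', np.float64(-0.17), 'tilt', array([-5.e-04,  3.e-04, -1.e+00]))
```

View pics/w1.png

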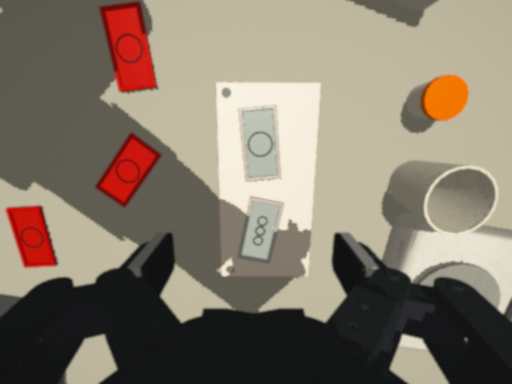

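The close wrist view confirms the choice: the one-ring slide is at (260,145), the three-well slide at (261,230), and the red ones are off the board to the left.

Run:
```python
from h import *
d=np.load('w1.npz');im=d['im'];o=dict(ee_pos=d['p'],tool_rot=d['q']);c=cam('wrist',o)
for uv in [(260,120),(241,140),(225,140),(228,200),(262,110)]: print(uv,im[uv[1],uv[0]])
b=im[:,:,2].astype(int)-im[:,:,0]
m=((b>-4)*255).astype(np.uint8);m[:90]=0;m[275:]=0;m[:,:222]=0;m[:,312:]=0
n,l,s,_=cv2.connectedComponentsWithStats(m)
cs,_=cv2.findContours(m,cv2.RETR_EXTERNAL,cv2.CHAIN_APPROX_NONE)
for k in cs:
    if cv2.contourArea(k)>500: print(cv2.minAreaRect(k),rect(ray(c,k[:,0],.0145)))
```

```text
(260, 120) [190 196 180]
(241, 140) [218 207 187]
(225, 140) [248 240 223]
(228, 200) [242 232 214]
(262, 110) [171 174 161]
```

Run:
```python
from h import *
d=np.load('w1.npz');im=d['im'];o=dict(ee_pos=d['p'],tool_rot=d['q']);c=cam('wrist',o)
g=cv2.cvtColor(im,cv2.COLOR_RGB2GRAY)
print(g[140,222:300:1].tolist());print(g[98:190,262].tolist())
m=((g<222)*255).astype(np.uint8);m[:98]=0;m[190:]=0;m[:,:230]=0;m[:,300:]=0
cs,_=cv2.findContours(m,cv2.RETR_EXTERNAL,cv2.CHAIN_APPROX_NONE)
for k in cs:
    if cv2.contourArea(k)>300: print(cv2.minAreaRect(k),rect(ray(c,k[:,0],.0145)))
r=g[125:165,243:277];y,x=np.where(r<120);print(len(x),x.mean()+243,y.mean()+125,ray(c,[[x.mean()+243,y.mean()+125]],.0115))
```

```text
[241, 240, 240, 240, 241, 241, 241, 241, 241, 241, 241, 241, 241, 241, 240, 241, 240, 237, 225, 208, 199, 197, 188, 183, 183, 172, 146, 135, 158, 180, 187, 188, 189, 188, 188, 188, 188, 188, 188, 187, 188, 188, 187, 187, 187, 188, 186, 175, 150, 133, 154, 176, 178, 183, 193, 198, 206, 225, 236, 239, 239, 240, 239, 239, 239, 239, 239, 239, 239, 240, 239, 239, 239, 239, 239, 239, 238, 238]
[241, 241, 241, 241, 241, 240, 239, 229, 210, 190, 185, 172, 172, 186, 194, 195, 194, 195, 194, 194, 193, 192, 192, 193, 192, 191, 192, 193, 191, 191, 192, 190, 183, 162, 134, 148, 176, 188, 190, 190, 189, 188, 188, 187, 187, 188, 188, 187, 188, 187, 187, 187, 187, 187, 186, 181, 162, 130, 133, 167, 183, 186, 186, 186, 185, 186, 186, 185, 186, 186, 185, 186, 185, 184, 185, 184, 183, 176, 178, 192, 195, 185, 197, 228, 238, 239, 239, 239, 238, 238, 238, 238]
((259.5382080078125, 142.99705505371094), (75.39266204833984, 38.65503692626953), 85.60128784179688) [532.3, -276.0, 46.9, 90.8, 14.9]
0 nan nan [[nan nan nan]]<stdin>:9: RuntimeWarning: Mean of empty slice.
  ret = ret.dtype.type(ret / rcount)
```

```bash
python3 -m pendant '[60,0,0,0,0,0,-5.1,60,0,0,0,0,0,0]'
python3 - <<'E'
from h import *
print(delta(get_obs(),[.5323,-.276,.05],104.9))
E
```

```text
t: 2.23
ee_pos: [0.5297, -0.3146, 0.2012]
tool_rot: [0.607, 0.794, 0.0, -0.0]
force: [0.5, 0.5, -0.0]
gripper_width: 0.742
(array([ 36.6,  12.7, 151.2]), 'yaw now', np.float64(105.19), 'rz', np.float64(0.29), 'tilt', array([-2.e-04,  1.e-04, -1.e+00]))
```

```bash
python3 -m pendant '[58,9.2,3.2,30,0,0,0,58,9.2,3.2,35,0,0,0,58,9.2,3.2,35,0,0,0.3,58,9.2,3.2,35,0,0,0,58,0,0,16,0,0,0]'
python3 -m pendant '[56,0,0,15,0,0,0,56,0,0,8,0,0,0,56,0,0,0,0,0,0]'
python3 - <<'E'
from h import *
o=get_obs();im=read_camera('wrist');print(o['ee_pos'],o['gripper_width'],delta(o,[.5323,-.276,.01],104.9))
np.savez('w2.npz',im=im,p=o['ee_pos'],q=o['tool_rot'])
cv2.imwrite('pics/w2.png',im[:,:,::-1])
E
```

```text
t: 2.65
ee_pos: [0.531, -0.2733, 0.0458]
tool_rot: [0.612, 0.791, -0.0, -0.003]
force: [-0.7, 0.3, -0.7]
gripper_width: 0.683
t: 2.9
ee_pos: [0.5318, -0.2754, 0.0256]
tool_rot: [0.611, 0.792, -0.0, -0.001]
force: [-0.2, -0.9, -0.1]
gripper_width: 0.656
[ 0.53182171 -0.27538566  0.025649  ] 0.6560168115693326 (array([-0.7,  0.3, 15.6]), 'yaw now', np.float64(104.66), 'rz', np.float64(-0.24), 'tilt', array([-0.0023,  0.0014, -1.    ]))
```

View pics/w2.png

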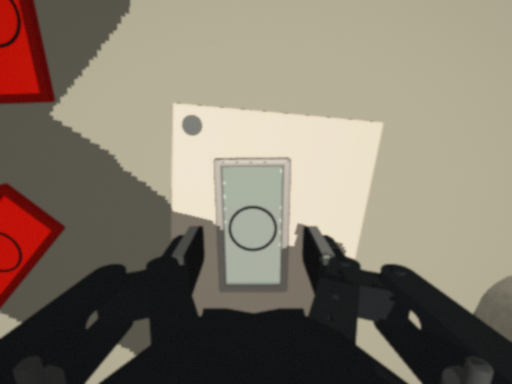

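The view is aligned: the ring is centred at (253,228) between the pads. I'll lower in steps and watch the force.

```bash
python3 - <<'E'
from h import *
d=np.load('w2.npz');c=cam('wrist',dict(ee_pos=d['p'],tool_rot=d['q']));print(ray(c,[(253,228)],.0115))
E
python3 -m pendant '[56,0,0,6,0,0,0,56,0,0,6,0,0,0,56,0,0,0,0,0,0]'
python3 -m pendant '[56,0,0,3,0,0,0,56,0,0,0,0,0,0]'
python3 -m pendant '[56,0,0,2,0,0,0,56,0,0,0,0,0,0]'
python3 -m pendant '[56,0,0,1.5,0,0,0,56,0,0,0,0,0,0]'
```

```text
[[ 0.53246555 -0.27498819  0.0115    ]]
t: 3.2
ee_pos: [0.5323, -0.2757, 0.0147]
tool_rot: [0.61, 0.792, -0.0, -0.0]
force: [-0.2, 0.9, -0.1]
gripper_width: 0.655
t: 3.37
ee_pos: [0.5324, -0.2758, 0.0121]
tool_rot: [0.61, 0.792, -0.0, -0.0]
force: [-0.3, 0.6, 0.2]
gripper_width: 0.658
t: 3.53
ee_pos: [0.5324, -0.2757, 0.0101]
tool_rot: [0.61, 0.792, -0.0, -0.0]
force: [-1.1, -0.0, -0.2]
gripper_width: 0.657
t: 3.7
ee_pos: [0.5325, -0.2757, 0.0086]
tool_rot: [0.61, 0.792, -0.0, -0.0]
force: [-0.3, 0.2, -0.2]
gripper_width: 0.655
```

```bash
python3 -m pendant '[56,0,0,1.5,0,0,0,56,0,0,0,0,0,0]'
python3 -m pendant '[56,0,0,1,0,0,0,56,0,0,0,0,0,0]'
python3 -m pendant '[56,0,0,1,0,0,0,56,0,0,0,0,0,0]'
```

```text
t: 3.87
ee_pos: [0.5324, -0.2757, 0.0071]
tool_rot: [0.61, 0.792, -0.0, -0.0]
force: [-0.1, -0.2, -0.4]
gripper_width: 0.655
t: 4.03
ee_pos: [0.5325, -0.2757, 0.0061]
tool_rot: [0.61, 0.792, -0.0, -0.0]
force: [-0.5, 0.2, -0.4]
gripper_width: 0.658
t: 4.2
ee_pos: [0.5325, -0.2757, 0.0051]
tool_rot: [0.61, 0.792, -0.0, -0.0]
force: [-0.3, 0.7, 0.3]
gripper_width: 0.652
```

```bash
python3 -m pendant '[50,0,0,0,0,0,0,46,0,0,0,0,0,0,42,0,0,0,0,0,0,42,0,0,0,0,0,0]' 30
python3 -m pendant '[40,0,0,0,0,0,0,40,0,0,0,0,0,0]'
python3 -m pendant '[40,0,0,-5,0,0,0,40,0,0,-10,0,0,0,40,0,0,-15,0,0,0,40,0,0,-15,0,0,0,40,0,0,0,0,0,0]'
python3 - <<'E'
from h import *
o=get_obs();im=read_camera('wrist');print(o['ee_pos'],o['force'],o['gripper_width'])
np.savez('w3.npz',im=im,p=o['ee_pos'],q=o['tool_rot'])
cv2.imwrite('pics/w3.png',im[:,:,::-1])
E
```

```text
t: 4.53
ee_pos: [0.5328, -0.276, 0.006]
tool_rot: [0.61, 0.792, 0.0, 0.001]
force: [-1.7, 0.2, 6.0]
gripper_width: 0.526
t: 4.7
ee_pos: [0.5329, -0.276, 0.006]
tool_rot: [0.61, 0.792, 0.0, 0.001]
force: [-1.1, 0.2, 5.8]
gripper_width: 0.523
t: 5.12
ee_pos: [0.5338, -0.2765, 0.0538]
tool_rot: [0.61, 0.792, 0.0, 0.002]
force: [0.3, -0.8, -0.0]
gripper_width: 0.529
[ 0.53378289 -0.27649017  0.05382706] [ 0.27047541 -0.79010323 -0.03134889] 0.5286255455607343
```

View pics/w3.png

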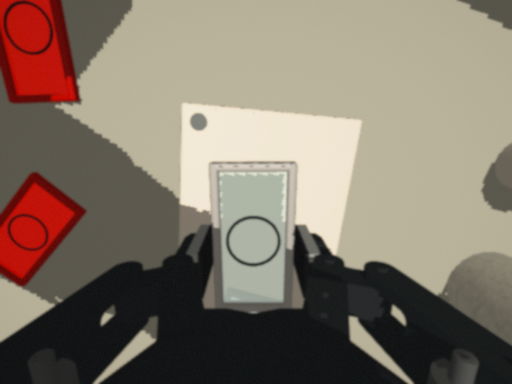

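The slide is held, with the ring centred and the rim between the pads. Next I lift it and look down on the stage.

```bash
python3 -m pendant '[40,0,0,-35,0,0,0,40,0,0,-35,0,0,0,40,20,0,-35,0,0,0,40,30,0,-35,0,0,0,40,35,0,-35,0,0,0]'
python3 -m pendant '[40,35,0,-30,0,0,3,40,35,0,-20,0,0,6,40,35,0,0,0,0,7,40,35,0,0,0,0,6,40,30,0,0,0,0,1]'
python3 -m pendant '[40,0,0,0,0,0,0,40,0,0,0,0,0,0,40,0,0,0,0,0,0]'
python3 - <<'E'
from h import *
o=get_obs();im=read_camera('wrist');print(o['ee_pos'],delta(o,o['ee_pos'],82),o['gripper_width'])
np.savez('w4.npz',im=im,p=o['ee_pos'],q=o['tool_rot'])
cv2.imwrite('pics/w4.png',cv2.resize(im[:,:,::-1],(800,600),interpolation=cv2.INTER_CUBIC))
E
```

```text
t: 5.58
ee_pos: [0.5123, -0.2013, 0.2174]
tool_rot: [0.61, 0.792, -0.0, -0.0]
force: [0.4, 0.1, -0.6]
gripper_width: 0.524
t: 6.0
ee_pos: [0.4977, -0.0358, 0.2635]
tool_rot: [0.757, 0.653, 0.0, -0.0]
force: [1.2, -0.7, -0.2]
gripper_width: 0.528
t: 6.25
ee_pos: [0.4984, -0.038, 0.263]
tool_rot: [0.755, 0.656, -0.0, -0.0]
force: [-0.4, -0.6, -0.6]
gripper_width: 0.528
[ 0.49838947 -0.03801806  0.2630181 ] (array([0., 0., 0.]), 'yaw now', np.float64(81.95), 'rz', np.float64(-0.05), 'tilt', array([-8.e-04, -1.e-04, -1.e+00])) 0.5280849065416193
```

View pics/w4.png

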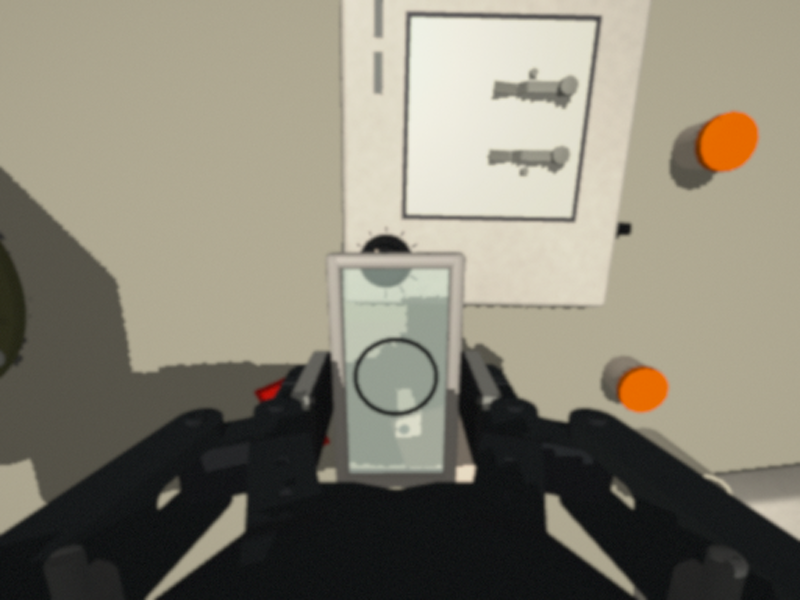

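The picture (800 px scale) shows clip tips at (493,90) and (489,157), pins at about (533,73) and (523,172), and hinge posts at (569,86) and (560,155). The knob is partly hidden at (386,245).

Run:
```python
from h import *
d=np.load('w4.npz');o=dict(ee_pos=d['p'],tool_rot=d['q']);c=cam('wrist',o);s=.64
def P(u,z): return ray(c,np.array(u)*s,z)[:,:2]*1000
ti=P([(493,90),(489,157)],.052);pi=P([(533,73),(523,172)],.047);hi=P([(569,86),(560,155)],.061)
co=P([(343,240),(343,100),(604,304),(470,304),(627,150),(643,30)],.042)
for n,a in(('tip',ti),('pin',pi),('hinge',hi)): print(n,a.round(1),np.linalg.norm(a[0]-a[1]).round(1),'dir',np.degrees(np.arctan2(*(a[0]-a[1])[::-1])).round(1))
print('edges deg',[np.degrees(np.arctan2(*(co[i]-co[j])[::-1])).round(2) for i,j in((1,0),(2,3),(5,4))])
for yaw in(-8,-8.5,-7.5):
  R=Ro.from_euler('z',yaw,degrees=True).as_matrix()[:2,:2]
  print(yaw,[(a.mean(0)-R@[x,0]).round(1) for a,x in((ti,-5.5),(pi,26),(hi,49.5))])
  L=R.T@(co.T); print('front x',L[0,:2],'right y',L[1,2:4],'back x',L[0,4:],'home from edges',R@[L[0,:2].mean()+126,L[1,2:4].mean()+155])
# held slide
ring=P([(396,377)],d['p'][2]+.0055);print('ring rel tcp',ring-d['p'][:2]*1000)
```

```text
tip [[593.5  89.5]
 [586.5  40.8]] 49.2 dir 81.8
pin [[626.5  98.1]
 [614.4  25.4]] 73.7 dir 80.5
hinge [[648.3  82.7]
 [639.8  34.2]] 49.2 dir 80.0
edges deg [np.float64(80.08), np.float64(-8.02), np.float64(82.27)]
-8 [array([595.5,  64.4]), array([594.7,  65.3]), array([595. ,  65.3])]
front x [453.85153132 457.59787892] right y [-3.96731523 -3.92736762] back x [690.86755826 690.45762286] home from edges [597.08586718  68.62219337]
-8.5 [array([595.5,  64.3]), array([594.8,  65.5]), array([595.1,  65.7])]
front x [453.36183478 456.13122144] right y [2.04756662 1.02437604] back x [689.72327205 688.55214774] home from edges [597.50501864  68.9767565 ]
-7.5 [array([595.5,  64.4]), array([594.7,  65.1]), array([595. ,  64.9])]
front x [454.30666531 459.02968854] right y [-9.98189495 -8.87881219] back x [691.95923224 692.31051696] home from edges [596.68402155  68.27081946]
ring rel tcp [[1.06947039 0.57462909]]
```

Run:
```python
from h import *
d=np.load('w4.npz');o=dict(ee_pos=d['p'],tool_rot=d['q']);c=cam('wrist',o)
g=cv2.cvtColor(d['im'],cv2.COLOR_RGB2GRAY)
L=cv2.createLineSegmentDetector(2).detect(g)[0][:,0]
for l in L:
    a,b=l[:2],l[2:]
    if np.hypot(*(a-b))>45 and min(a[1],b[1])<200 and min(a[0],b[0])>205:
        A=ray(c,[a,b],.042)[:,:2];v=A[1]-A[0];print(l.round(),np.degrees(np.arctan2(v[1],v[0])).round(2)%90)
print(delta(get_obs(),[.5515,.0713,.11],81.7))
```

```text
[386. 191. 400. 100.] 80.95
[379.  13. 264.  10.] 80.88
[263.  12. 260. 134.] 81.05
[294. 249. 293. 194.] 84.67
[262. 136. 363. 138.] 80.92
[365. 137. 380.  15.] 80.84
[261.   6. 384.   9.] 80.94
[367. 142. 257. 140.] 80.97
[385.  10. 368. 142.] 81.01
[256. 139. 259.   7.] 80.85
[296. 193. 384. 194.] 80.93
[220. 171. 221. 229.] 81.6
[219.   1. 221. 161.] 80.89
[216. 169. 288. 169.] 82.5
[218. 239. 215. 171.] 82.25
[289. 169. 287. 246.] 81.84
[400. 100. 415.   0.] 81.07
[210. 166. 213. 222.] 82.66
(array([116.1,  37.2, 153. ]), 'yaw now', np.float64(81.9), 'rz', np.float64(0.2), 'tilt', array([-8.e-04, -0.e+00, -1.e+00]))
```

Stage yaw is -9.07°, consistent over about ten edges, so the tool yaw should be 80.93°.

```bash
python3 -m pendant '[40,29,9,30,0,0,1,40,29,9,30,0,0,0,40,29,9,30,0,0,0,40,29,9,30,0,0,0,40,0,0,32,0,0,0]'
python3 -m pendant '[40,0,0,0,0,0,0,40,0,0,0,0,0,0,40,0,0,0,0,0,0]'
python3 - <<'E'
from h import *
o=get_obs();im=read_camera('wrist');print(o['ee_pos'],delta(o,o['ee_pos'],80.93),o['gripper_width'])
np.savez('w5.npz',im=im,p=o['ee_pos'],q=o['tool_rot'])
cv2.imwrite('pics/w5.png',cv2.resize(im[50:350,170:490,::-1],(640,600),interpolation=cv2.INTER_CUBIC))
E
```

```text
t: 6.72
ee_pos: [0.5521, 0.0711, 0.113]
tool_rot: [0.76, 0.649, 0.001, 0.0]
force: [0.6, -0.1, -0.7]
gripper_width: 0.522
t: 6.97
ee_pos: [0.5513, 0.0676, 0.1162]
tool_rot: [0.761, 0.648, 0.001, 0.001]
force: [-0.3, 0.4, 0.0]
gripper_width: 0.523
[0.55129544 0.0676112  0.11615629] (array([0., 0., 0.]), 'yaw now', np.float64(80.83), 'rz', np.float64(-0.1), 'tilt', array([ 0.0017,  0.    , -1.    ])) 0.5228480240337685
```

View pics/w5.png

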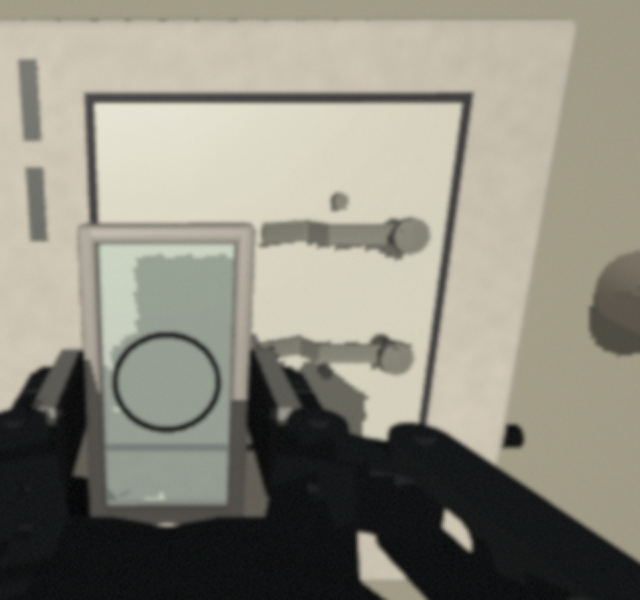

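The crop (2×, offset 170,50) shows the left tip at (263,235), pins at (339,201) and (325,371), and hinge posts at (410,236) and (396,356). The slide ring is at (167,382).

Run:
```python
from h import *
d=np.load('w5.npz');o=dict(ee_pos=d['p'],tool_rot=d['q']);c=cam('wrist',o)
R=Ro.from_euler('z',-9.07,degrees=True).as_matrix()[:2,:2]
for n,u,z,l in [('tipL',(263,235),.052,(-5.5,25)),('pinL',(339,201),.047,(26,37)),('pinR',(325,371),.047,(26,-37)),('hL',(410,236),.061,(49.5,25)),('hR',(396,356),.061,(49.5,-25))]:
    p=ray(c,[[u[0]/2+170,u[1]/2+50]],z)[0,:2]*1000;print(n,p.round(1),'home',(p-R@l).round(1))
z=d['p'][2]+.002
p=ray(c,[[167/2+170,382/2+50]],z+.0035)[0,:2]*1000-d['p'][:2]*1000;print('ring-tcp',p, 'stage frame',R.T@p)
q=ray(c,np.array([(79,227),(254,226),(268,516),(89,517)])/2+[170,50],z+.0065);print(q.round(4),rect(q))
```

```text
tipL [594.6  91.5] home [596.1  66. ]
pinL [626.7  99.3] home [595.1  66.8]
pinR [615.2  27.2] home [595.4  67.9]
hL [647.8  84.2] home [595.   67.3]
hR [640.3  36.2] home [595.4  68.7]
ring-tcp [1.1243437  0.72959638] stage frame [0.99527112 0.89771656]
[[0.5374 0.1156 0.1247]
 [0.5812 0.1088 0.1247]
 [0.5753 0.0223 0.1247]
 [0.5229 0.0304 0.1247]] [555.8, 69.0, 86.4, 53.0, 81.1]
```

```bash
python3 -m pendant '[40,0,0,0,0,0,0]'
python3 - <<'E'
from h import *
print(get_obs()['ee_pos'],delta(get_obs(),[.5606,.0716,.05],80.93))
E
```

```text
t: 7.1
ee_pos: [0.5514, 0.0679, 0.1166]
tool_rot: [0.761, 0.648, 0.001, 0.001]
force: [0.4, 0.0, -0.9]
gripper_width: 0.525
[0.5514498  0.06794772 0.11656955] (array([ 5. ,  8.2, 66.6]), 'yaw now', np.float64(80.84), 'rz', np.float64(-0.09), 'tilt', array([ 3.3e-03,  1.0e-04, -1.0e+00]))
```

```bash
python3 -m pendant '[40,2.5,4.1,25,0,0,0,40,2.5,4.1,25,0,0,0,40,0,0,15,0,0,0,40,0,0,0,0,0,0,40,0,0,0,0,0,0]'
python3 - <<'E'
from h import *
o=get_obs();print(o['ee_pos'],o['joints'],o['qvel'].round(3),delta(o,[.5606,.0716,.042],80.93))
E
```

```text
t: 7.52
ee_pos: [0.5598, 0.0721, 0.0504]
tool_rot: [0.761, 0.649, 0.0, 0.0]
force: [0.5, -0.6, 0.4]
gripper_width: 0.526
[0.55978718 0.07206958 0.05035382] [ 6.31567081e-02  5.42969594e-01  1.63595029e+00 -2.44957533e-05
  9.62108070e-01  2.22267398e-01] [ 0.002 -0.028 -0.017 -0.001  0.006  0.001] (array([-0.3,  0.9,  8.4]), 'yaw now', np.float64(80.88), 'rz', np.float64(-0.05), 'tilt', array([ 6.e-04,  0.e+00, -1.e+00]))
```

```bash
python3 -m pendant '[40,0,0,5,0,0,0,40,0,0,3,0,0,0,40,0,0,0,0,0,0]'
python3 -m pendant '[40,0,0,1,0,0,0,40,0,0,0,0,0,0]'
python3 -m pendant '[40,0,0,1,0,0,0,40,0,0,0,0,0,0]'
```

```text
t: 7.77
ee_pos: [0.5596, 0.0724, 0.0418]
tool_rot: [0.761, 0.649, 0.0, 0.0]
force: [-0.7, -0.6, -1.0]
gripper_width: 0.527
t: 7.93
ee_pos: [0.5596, 0.0724, 0.0407]
tool_rot: [0.761, 0.649, 0.0, 0.0]
force: [0.3, -0.1, -1.5]
gripper_width: 0.522
t: 8.1
ee_pos: [0.5598, 0.0725, 0.04]
tool_rot: [0.761, 0.649, 0.0, 0.0]
force: [-2.7, -0.2, 5.0]
gripper_width: 0.528
```

```bash
python3 -m pendant '[40,0,3,-0.4,0,0,0,40,0,3,0,0,0,0,40,0,3,0,0,0,0,40,0,3,0,0,0,0,40,0,0,0,0,0,0]'
python3 -m pendant '[40,0,2,0,0,0,0,40,0,2,0,0,0,0,40,0,2,0,0,0,0,40,0,0,0,0,0,0]'
python3 - <<'E'
from h import *
o=get_obs();im=read_camera('wrist');print(o['ee_pos'],delta(o,[.5942,.0662,.04],80.93),o['gripper_width'])
np.savez('w6.npz',im=im,p=o['ee_pos'],q=o['tool_rot'])
cv2.imwrite('pics/w6.png',cv2.resize(im[120:320,180:440,::-1],(780,600),interpolation=cv2.INTER_CUBIC))
E
```

```text
t: 8.52
ee_pos: [0.5722, 0.0705, 0.04]
tool_rot: [0.761, 0.649, 0.0, 0.0]
force: [1.5, -0.8, 4.3]
gripper_width: 0.523
t: 8.85
ee_pos: [0.5774, 0.0696, 0.04]
tool_rot: [0.761, 0.649, -0.0, -0.0]
force: [-2.8, 0.4, 5.6]
gripper_width: 0.525
[0.57741535 0.06962629 0.04000143] (array([-0.7, 17.1, -0. ]), 'yaw now', np.float64(80.91), 'rz', np.float64(-0.02), 'tilt', array([-1.e-04,  1.e-04, -1.e+00])) 0.524602097326555
```

View pics/w6.png

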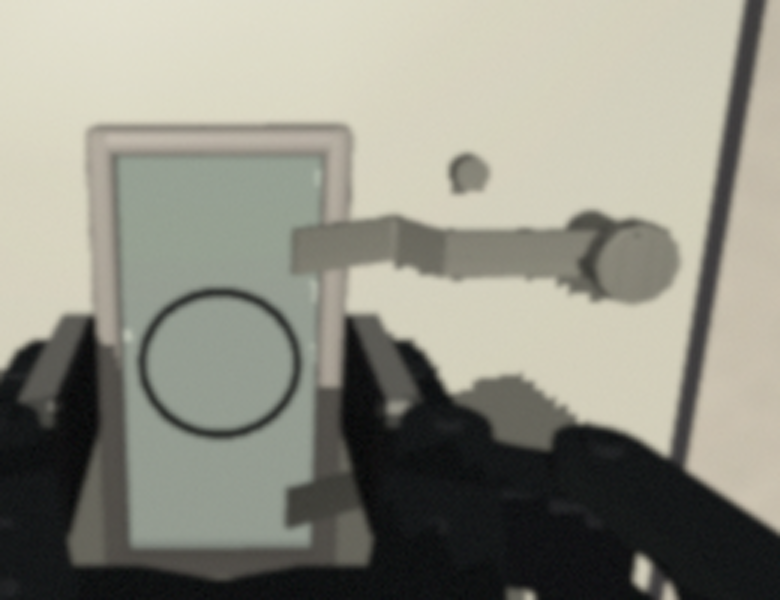

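The slide is under both clip tips, at crop (295,250) and (288,505). Left pin is at (468,172) and the ring at (219,362).

```bash
python3 - <<'E'
from h import *
d=np.load('w6.npz');o=dict(ee_pos=d['p'],tool_rot=d['q']);c=cam('wrist',o)
R=Ro.from_euler('z',-9.07,degrees=True).as_matrix()[:2,:2]
f=lambda u,z:R.T@(ray(c,[[u[0]/3+180,u[1]/3+120]],z)[0,:2]*1000)
r=f((219,362),.0455);print('ring->pinL',f((468,172),.047)-r,'ring->hingeL',f((635,262),.061)-r,'tcp->ring',r-R.T@(d['p'][:2]*1000))
print('ends y',[ (f(u,.0485)-r)[1] for u in((220,126),(220,578))])
E
python3 -m pendant '[40,0,2,0,0,0,0,40,0,2,0,0,0,0,40,0,2,0,0,0,0,40,0,0,0,0,0,0]'
python3 -m pendant '[40,0,2,0,0,0,0,40,0,2,0,0,0,0,40,0,2,0,0,0,0,40,0,0,0,0,0,0]'
```

```text
ring->pinL [43.1359542  36.59551201] ring->hingeL [66.61295743 24.84890524] tcp->ring [0.72448614 1.10293195]
ends y [np.float64(44.83482173854924), np.float64(-45.272155631395364)]
t: 9.23
ee_pos: [0.5831, 0.0688, 0.04]
tool_rot: [0.761, 0.649, -0.0, -0.0]
force: [-4.6, 1.0, 7.4]
gripper_width: 0.527
t: 9.57
ee_pos: [0.5893, 0.0678, 0.04]
tool_rot: [0.761, 0.649, 0.0, 0.0]
force: [-2.5, 1.6, 6.4]
gripper_width: 0.521
```

```bash
python3 -m pendant '[40,0,2,0,0,0,0,40,0,1.5,0,0,0,0,40,0,0,0,0,0,0]'
python3 -m pendant '[40,0,1,0,0,0,0,40,0,0,0,0,0,0]'
python3 -m pendant '[40,0,1,0,0,0,0,40,0,0,0,0,0,0]'
```

```text
t: 9.82
ee_pos: [0.5927, 0.0672, 0.04]
tool_rot: [0.761, 0.649, 0.0, -0.0]
force: [-2.6, 0.4, 6.0]
gripper_width: 0.524
t: 9.98
ee_pos: [0.5935, 0.0671, 0.04]
tool_rot: [0.761, 0.649, -0.0, -0.0]
force: [-4.2, 0.4, 6.6]
gripper_width: 0.524
t: 10.15
ee_pos: [0.5945, 0.0669, 0.04]
tool_rot: [0.761, 0.649, -0.0, -0.0]
force: [-5.0, 1.8, 8.5]
gripper_width: 0.524
```

```bash
python3 -m pendant '[40,0,0.7,0,0,0,0,40,0,0,0,0,0,0]'
python3 -m pendant '[40,0,0.7,0,0,0,0,40,0,0,0,0,0,0]'
python3 -m pendant '[40,0,0.7,0,0,0,0,40,0,0,0,0,0,0]'
```

```text
t: 10.32
ee_pos: [0.5951, 0.0668, 0.04]
tool_rot: [0.761, 0.649, -0.0, -0.0]
force: [-4.8, 0.6, 7.6]
gripper_width: 0.526
t: 10.48
ee_pos: [0.5954, 0.0668, 0.04]
tool_rot: [0.761, 0.649, -0.0, -0.001]
force: [-8.0, 0.5, 9.7]
gripper_width: 0.525
t: 10.65
ee_pos: [0.5956, 0.0668, 0.04]
tool_rot: [0.761, 0.649, -0.001, -0.001]
force: [-12.7, 1.8, 13.2]
gripper_width: 0.527
```

The motion stalled and the force rose, so the slide is against the pins. Relax, open, lift and look.

```bash
python3 -m pendant '[40,0,-1.2,0,0,0,0,50,0,0,0,0,0,0,56,0,0,0,0,0,0,58,0,0,0,0,0,0,58,0,0,0,0,0,0]'
python3 -m pendant '[58,0,0,-5,0,0,0,58,0,0,-10,0,0,0,58,0,0,-25,0,0,0,58,-10,0,-30,0,0,0,58,-20,0,-30,0,0,0]'
python3 -m pendant '[58,-20,0,-20,0,0,0,58,-20,-5,-10,0,0,0,58,0,0,0,0,0,0,58,0,0,0,0,0,0]'
python3 - <<'E'
from h import *
o=get_obs();im=read_camera('wrist');print(o['ee_pos'],o['force'],o['gripper_width'])
np.savez('w7.npz',im=im,p=o['ee_pos'],q=o['tool_rot'])
cv2.imwrite('pics/w7.png',cv2.resize(im[:,:,::-1],(800,600),interpolation=cv2.INTER_CUBIC))
E
```

```text
t: 11.07
ee_pos: [0.5954, 0.0666, 0.0395]
tool_rot: [0.761, 0.649, -0.0, -0.0]
force: [-0.1, -0.0, -0.6]
gripper_width: 0.677
t: 11.48
ee_pos: [0.5905, 0.0381, 0.1416]
tool_rot: [0.76, 0.65, 0.0, -0.0]
force: [0.3, 0.2, 0.4]
gripper_width: 0.678
t: 11.82
ee_pos: [0.5796, -0.0023, 0.1712]
tool_rot: [0.761, 0.648, 0.001, 0.001]
force: [-0.3, -0.2, -0.1]
gripper_width: 0.681
[ 0.57956242 -0.00227063  0.17118014] [-0.28521038 -0.2057927  -0.06358969] 0.6809148045463447
```

View pics/w7.png

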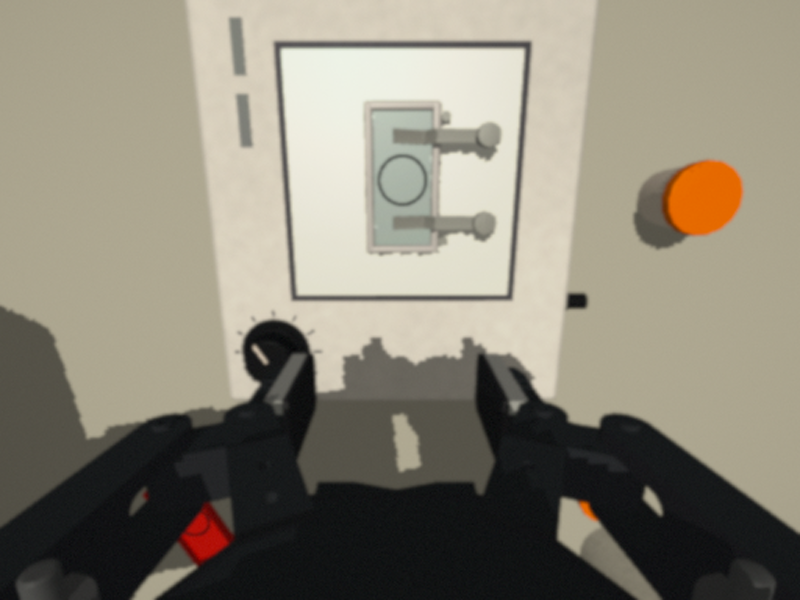

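The slide rests at the pins with both clips over the glass. Knob top is near (268,358) with the pointer towards front-left, so the dimmer is about 50° open.

Run:
```python
from h import *
d=np.load('w7.npz');o=dict(ee_pos=d['p'],tool_rot=d['q']);c=cam('wrist',o)
R=Ro.from_euler('z',-9.07,degrees=True).as_matrix()[:2,:2]
f=lambda u,z:R.T@(ray(c,[np.array(u)*.64],z)[0,:2]*1000)
r=f((402,180),.0455);S=lambda u,z:(f(u,z)-r).round(1)
print('pins',S((445,118),.047),S((441,240),.047),'hinges',S((489,134),.061),S((483,223),.061),'tips',S((393,135),.055),S((393,222),.055))
print('rim',rect(ray(c,np.array([(365,102),(440,101),(437,250),(367,252)])*.64,.0485)))
h=np.array([595.4,66.6]);k=h+R@[-88,-115];print('knob',k,'px',proj(c,[k[0]/1e3,k[1]/1e3,.063])/.64,S((268,355),.063))
a=R.T@k
for u in((253,346),(268,363)): print('ptr',f(u,.063)-a)
g=cv2.cvtColor(d['im'],cv2.COLOR_RGB2GRAY)[205:250,150:200]
L=cv2.createLineSegmentDetector(2).detect(g)[0][:,0]+[150,205,150,205]
for l in L:
    v=f(l[2:]/.64,.063)-f(l[:2]/.64,.063);print((l/.64).round(),np.degrees(np.arctan2(v[1],v[0])).round(),np.hypot(*v).round(1))
print(delta(get_obs(),[k[0]/1e3,k[1]/1e3,.11],45))
```

```text
pins [25.4 35.3] [ 25. -37.] hinges [49.1 24.8] [ 48.4 -25.1] tips [-5.5 25. ] [ -5.6 -24.9]
rim [595.8, 67.1, 88.5, 44.9, 81.2]
knob [490.37159027 -33.08968427] px [[266.28727547 364.22684599]] [ -86.9 -109.1]
ptr [-7.50221898 12.71287173]
ptr [1.18691017 0.86145881]
[286. 321. 304. 335.] -41.0 14.3
[244. 334. 263. 319.] 38.0 16.3
[304. 335. 309. 352.] -78.0 11.8
[244. 368. 242. 335.] 87.0 23.1
[261. 384. 242. 369.] 136.0 15.7
[250. 348. 263. 364.] -57.0 13.7
[268. 360. 256. 344.] 122.0 13.5
[306. 351. 290. 353.] -176.0 10.0
[288. 389. 306. 356.] 60.0 26.4
[291. 353. 269. 389.] -123.0 30.4
(array([-45.3, -83. ,  60.2]), 'yaw now', np.float64(80.88), 'rz', np.float64(35.88), 'tilt', array([ 6.e-04,  1.e-04, -1.e+00]))
```

All checks put the slide home to within about 1 mm, with tips, pins and hinges matching their nominal values. The pointer is at 57° clockwise from off. Next is the knob.

```bash
python3 -m pendant '[62,-15,-28,0,0,0,0,62,-15,-28,20,0,0,0,62,-15,-27,20,0,0,0,62,0,0,20,0,0,0,62,0,0,0,0,0,0]'
python3 -m pendant '[58,0,0,20,0,0,0,58,0,0,0,0,0,0,58,0,0,0,0,0,0]'
python3 - <<'E'
from h import *
o=get_obs();print(o['ee_pos'],o['joints'][5],delta(o,[.4904,-.0331,.047],80.9))
E
```

```text
t: 12.28
ee_pos: [0.488, -0.0324, 0.1065]
tool_rot: [0.761, 0.649, -0.002, -0.002]
force: [0.1, -0.1, -0.1]
gripper_width: 0.727
t: 12.53
ee_pos: [0.4908, -0.0324, 0.0899]
tool_rot: [0.761, 0.649, -0.0, -0.0]
force: [-0.2, 0.3, 0.6]
gripper_width: 0.681
[ 0.49076749 -0.03239186  0.0899298 ] 0.01734005250492118 (array([-0.8, -0.2, 42.9]), 'yaw now', np.float64(80.96), 'rz', np.float64(0.06), 'tilt', array([-1.2e-03,  2.0e-04, -1.0e+00]))
```

```bash
python3 -m pendant '[58,-0.8,-0.2,20,0,0,0,58,0,0,15,0,0,0,50,0,0,8,0,0,0,50,0,0,0,0,0,0]'
python3 -m pendant '[40,0,0,0,0,0,0,30,0,0,0,0,0,0,25,0,0,0,0,0,0,25,0,0,0,0,0,0,25,0,0,0,0,0,0]' 30
python3 -m pendant '[25,0,0,0,0,0,-6,25,0,0,0,0,0,-6,25,0,0,0,0,0,-6,25,0,0,0,0,0,-6,25,0,0,0,0,0,-6]'
python3 -c "
from h import *
o=get_obs();print(o['moment'],delta(o,o['ee_pos'],138))"
```

```text
t: 12.87
ee_pos: [0.49, -0.0334, 0.0463]
tool_rot: [0.761, 0.649, -0.001, -0.001]
force: [-0.4, 0.6, 0.4]
gripper_width: 0.584
t: 13.28
ee_pos: [0.49, -0.0336, 0.0481]
tool_rot: [0.761, 0.649, 0.0, -0.0]
force: [-6.2, 1.8, 7.9]
gripper_width: 0.361
t: 13.7
ee_pos: [0.4905, -0.0335, 0.0481]
tool_rot: [0.565, 0.825, 0.0, 0.0]
force: [-2.9, 2.9, 4.3]
gripper_width: 0.361
[ 0.45361049  0.51134683 -0.02588725] (array([0., 0., 0.]), 'yaw now', np.float64(111.21), 'rz', np.float64(-26.79), 'tilt', array([ 1.1e-03,  2.0e-04, -1.0e+00]))
```

```bash
python3 -m pendant '[25,0,0,0,0,0,-6,25,0,0,0,0,0,-6,25,0,0,0,0,0,-6,25,0,0,0,0,0,0]'
python3 -c "
from h import *
o=get_obs();print(o['moment'],delta(o,o['ee_pos'],138))"
python3 -m pendant '[25,0,0,0,0,0,-4,25,0,0,0,0,0,0]'
python3 -c "
from h import *
o=get_obs();print(o['moment'],delta(o,o['ee_pos'],138))"
python3 -m pendant '[25,0,0,0,0,0,-4,25,0,0,0,0,0,0]'
python3 -c "
from h import *
o=get_obs();print(o['moment'],delta(o,o['ee_pos'],138))"
```

```text
t: 14.03
ee_pos: [0.4907, -0.0334, 0.0481]
tool_rot: [0.429, 0.903, 0.0, 0.001]
force: [-1.7, 4.4, 6.7]
gripper_width: 0.358
[0.70149568 0.32259549 0.0116964 ] (array([0., 0., 0.]), 'yaw now', np.float64(129.2), 'rz', np.float64(-8.8), 'tilt', array([ 1.8e-03,  2.0e-04, -1.0e+00]))
t: 14.2
ee_pos: [0.4908, -0.0334, 0.0481]
tool_rot: [0.399, 0.917, 0.0, 0.001]
force: [-1.4, 4.7, 8.0]
gripper_width: 0.358
[0.84699499 0.31014173 0.08811541] (array([0., 0., 0.]), 'yaw now', np.float64(132.94), 'rz', np.float64(-5.06), 'tilt', array([ 1.9e-03,  3.0e-04, -1.0e+00]))
t: 14.37
ee_pos: [0.4908, -0.0333, 0.0481]
tool_rot: [0.367, 0.93, 0.001, 0.001]
force: [-0.9, 4.9, 7.3]
gripper_width: 0.362
[0.94595935 0.25846288 0.028772  ] (array([0., 0., 0.]), 'yaw now', np.float64(136.93), 'rz', np.float64(-1.07), 'tilt', array([ 1.9e-03,  4.0e-04, -1.0e+00]))
```

```bash
python3 -m pendant '[25,0,0,0,0,0,-3,25,0,0,0,0,0,0]'
python3 -c "
from h import *
o=get_obs();print(o['moment'],delta(o,o['ee_pos'],138))"
python3 -m pendant '[25,0,0,0,0,0,-3,25,0,0,0,0,0,0]'
python3 -c "
from h import *
o=get_obs();print(o['moment'],delta(o,o['ee_pos'],138))"
python3 -m pendant '[25,0,0,0,0,0,-3,25,0,0,0,0,0,0]'
python3 -c "
from h import *
o=get_obs();print(o['moment'],delta(o,o['ee_pos'],138))"
```

```text
t: 14.53
ee_pos: [0.4908, -0.0333, 0.0481]
tool_rot: [0.343, 0.939, 0.001, 0.001]
force: [-1.2, 4.8, 7.5]
gripper_width: 0.361
[ 0.96247985  0.24722363 -0.4309991 ] (array([0., 0., 0.]), 'yaw now', np.float64(139.83), 'rz', np.float64(1.83), 'tilt', array([ 2.1e-03,  6.0e-04, -1.0e+00]))
t: 14.7
ee_pos: [0.4916, -0.0338, 0.0481]
tool_rot: [0.319, 0.948, 0.0, 0.002]
force: [5.9, 1.1, 1.2]
gripper_width: 0.358
[ 0.19789386 -0.9379582  -0.14769397] (array([0., 0., 0.]), 'yaw now', np.float64(142.85), 'rz', np.float64(4.85), 'tilt', array([ 4.1e-03, -3.0e-04, -1.0e+00]))
t: 14.87
ee_pos: [0.4923, -0.0342, 0.0482]
tool_rot: [0.294, 0.956, 0.0, 0.003]
force: [11.2, -1.6, -2.9]
gripper_width: 0.356
[-0.41933772 -1.91228918  0.02208196] (array([0., 0., 0.]), 'yaw now', np.float64(145.86), 'rz', np.float64(7.86), 'tilt', array([ 0.0061, -0.0011, -1.    ]))
```

The stop shows: the moment about z jumped at yaw 140° and the pads slip beyond it. Open, lift and check.

```bash
python3 -m pendant '[45,0,0,0,0,0,0,58,0,0,0,0,0,0,62,0,0,0,0,0,0,62,0,0,0,0,0,0]'
python3 -m pendant '[62,0,0,-15,0,0,0,62,0,0,-30,0,0,0,62,0,0,-35,0,0,0,62,0,0,-35,0,0,0,62,0,0,-35,0,0,0]'
python3 -m pendant '[62,-30,0,-20,0,0,0,62,-30,0,0,0,0,0,62,-20,0,0,0,0,0,62,0,0,0,0,0,0,62,0,0,0,0,0,0]'
python3 - <<'E'
from h import *
o=get_obs();im=read_camera('wrist');print(o['ee_pos'],o['force'])
np.savez('w8.npz',im=im,p=o['ee_pos'],q=o['tool_rot'])
cv2.imwrite('pics/w8.png',cv2.resize(im[:,:,::-1],(800,600),interpolation=cv2.INTER_CUBIC))
E
```

```text
t: 15.2
ee_pos: [0.49, -0.0337, 0.047]
tool_rot: [0.294, 0.956, -0.0, -0.0]
force: [-0.2, 0.0, -0.3]
gripper_width: 0.727
t: 15.62
ee_pos: [0.4896, -0.0336, 0.1985]
tool_rot: [0.293, 0.956, -0.0, -0.0]
force: [-0.4, -0.9, -0.5]
gripper_width: 0.727
t: 16.03
ee_pos: [0.5562, -0.0788, 0.2162]
tool_rot: [0.294, 0.956, -0.0, -0.001]
force: [-0.4, 0.3, -1.0]
gripper_width: 0.724
[ 0.55621397 -0.07883013  0.21616121] [-0.43214127  0.34404246 -0.98790096]
```

View pics/w8.png

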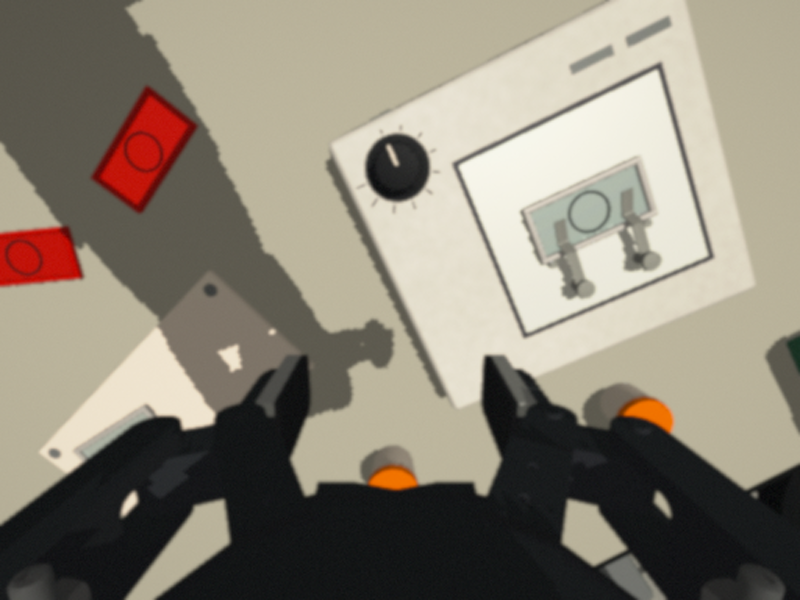

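The pointer now runs from (397,165) to (389,146), towards the stage's front. Slide and both clips look in place. I'll check both numerically.

Run:
```python
from h import *
d=np.load('w8.npz');o=dict(ee_pos=d['p'],tool_rot=d['q']);c=cam('wrist',o)
R=Ro.from_euler('z',-9.07,degrees=True).as_matrix()[:2,:2]
f=lambda u,z:R.T@(ray(c,[np.array(u)*.64],z)[0,:2]*1000)
v=f((389,146),.063)-f((397,165),.063);print('ptr deg',np.degrees(np.arctan2(v[1],v[0])))
g=cv2.cvtColor(d['im'],cv2.COLOR_RGB2GRAY);b=g[85:125,236:272]
ys,xs=np.where(b>110);pts=np.c_[xs+236,ys+85].astype(float);k=np.hypot(*(pts-np.array([397,165])*.64).T)<15;pts=pts[k]
P=np.array([f(p/.64,.063) for p in pts]);w=np.linalg.svd(P-P.mean(0))[2][0];print(len(P),'pca',np.degrees(np.arctan2(w[1],w[0]))%180)
r=f((589,212),.0455);S=lambda u,z:(f(u,z)-r).round(1)
print('hinges',S((650,261),.061),S((582,288),.061))
q=ray(c,np.array([(523,211),(639,157),(656,213),(543,263)])*.64,.0485);print('rim',rect(q))
```

```text
ptr deg 178.83806526631787
57 pca 179.99061941049166
hinges [48.2 23. ] [ 46.5 -27.9]
rim [595.8, 66.5, 87.5, 43.0, 81.2]
```

```bash
python3 -m pendant '[62,0,0,-20,0,0,0,62,0,0,0,0,0,0]'; python3 -c "
from station import finish_job;print(finish_job())"
```

```text
t: 16.25
ee_pos: [0.5564, -0.0781, 0.2396]
tool_rot: [0.293, 0.956, 0.0, 0.002]
force: [0.6, 0.2, 1.4]
gripper_width: 0.724
the job is handed in; nothing more can be done
None
```

The single-ring slide is loaded on the light stage and the dimmer is turned to off. I handed the job in at about 16 s, with the arm clear of everything.

- **Slide:** I pushed it in gripped, face up, under both clips until it stalled on the pins. The push force rose from about 5 to 13 N at the stop. Checked from above after release, the rim centre was at (595.8, 66.5–67.1) mm, against a TCP stop position of (595.4, 66.6) mm. The edge stood at 81.2°, against 80.9° for the stage. Both clips lay over the glass inside the rim; the foot positions are inferred from the tips and hinge posts, as the joint angles can't be read.
- **Dimmer:** I turned it about 59° anticlockwise until the stop resisted and the pads began to slip. The pointer then measured 180° in the stage's frame, straight to the front, which is off.
- **Other things:** I touched neither the three-well slide nor anything else on the counter.

**Small disagreements:** the last, oblique view put the hinge posts 1 to 3 mm off nominal relative to the ring. The closer view before it agreed within about 1 mm, except the left pin in y (1.7 mm). The first top-camera estimate of home was about 4 mm off, so I used the wrist camera instead.

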